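# Set out stepped busbar insulators on a mounting channel

### The job

Set out the four red-brown standoff insulators for a stepped busbar: stand one upright on each brass-coloured plate of the steel channel, centred over the bolt hole, shortest next to the green-and-yellow earth block and each one taller than the last going away from it. Leave them standing free, and do not shift or knock over the whip antenna.

Things in the scene. Friction and masses are not known exactly. Their poses are not given: they have to be found in the camera images.
- insulator_30: The shortest of four red-brown ribbed resin standoff insulators: an upright solid round barrel 30 mm high and 30 mm across, about 40 g, with a brass insert in the middle of its top; loose, it stands on the bench on its end. Origin at the centre of its underside, z along its axis, up.
- insulator_45: The second shortest of four red-brown ribbed resin standoff insulators: an upright solid round barrel 45 mm high and 37 mm across, about 85 g, with a brass insert in the middle of its top; loose, it stands on the bench on its end. Origin at the centre of its underside, z along its axis, up.
- insulator_60: The second tallest of four red-brown ribbed resin standoff insulators: an upright solid round barrel 60 mm high and 44 mm across, about 160 g, with a brass insert in the middle of its top; loose, it stands on the bench on its end. Origin at the centre of its underside, z along its axis, up.
- insulator_75: The tallest of four red-brown ribbed resin standoff insulators: an upright solid round barrel 75 mm high and 50 mm across, about 250 g, with a brass insert in the middle of its top; loose, it stands on the bench on its end. Origin at the centre of its underside, z along its axis, up.
- plate_1: Brass-coloured square base plate, 54 x 54 x 5 mm, dark bolt hole in its centre, fixed on top of the grey steel strut channel (430 x 42 mm, 21 mm high); first from the robot's left (+y). Plates stand 70 to 86 mm apart. Origin: centre of its underside; upper face 5 mm above that, 26 mm above the bench. y runs along the channel to plate_1's end, z up.
- plate_2: Brass-coloured square base plate, 54 x 54 x 5 mm, dark bolt hole in its centre, fixed on top of the grey steel strut channel (430 x 42 mm, 21 mm high); second from the robot's left. Plates stand 70 to 86 mm apart. Origin: centre of its underside; upper face 5 mm above that, 26 mm above the bench. y runs along the channel to plate_1's end, z up.
- plate_3: Brass-coloured square base plate, 54 x 54 x 5 mm, dark bolt hole in its centre, fixed on top of the grey steel strut channel (430 x 42 mm, 21 mm high); second from the robot's right. Plates stand 70 to 86 mm apart. Origin: centre of its underside; upper face 5 mm above that, 26 mm above the bench. y runs along the channel to plate_1's end, z up.
- plate_4: Brass-coloured square base plate, 54 x 54 x 5 mm, dark bolt hole in its centre, fixed on top of the grey steel strut channel (430 x 42 mm, 21 mm high); first from the robot's right (-y). Plates stand 70 to 86 mm apart. Origin: centre of its underside; upper face 5 mm above that, 26 mm above the bench. y runs along the channel to plate_1's end, z up.
- earth_block: Green-and-yellow striped earth terminal block, 46 mm across the channel, 24 mm along it, 34 mm high, fixed on the channel at one end of the row, beyond plate_1 or beyond plate_4 (it changes), about 73 mm from that plate's centre; a plain grey end bracket 26 mm high is at the other end. Origin: centre of its underside.
- antenna: Black whip antenna standing loose on its round foot on the bench, outside one end of the channel: foot 31 mm across, 12 mm high, thin rod up to 155 mm above the bench. Origin at the centre of the foot's underside, z up the rod. A bystander: it stays where it stands.
Things that resemble listed ones, but are neither listed nor needed, are in the scene too. Leave any pink look-alike of the insulator_75 alone.

How it is judged:
By the outcome, as a careful person would: the job done as asked, in the order asked, and still so for the second after the job is handed in, with the robot touching nothing.
It also fails if it takes over 106 s, if anything falls off the work surface, if the arm or the gripper's body presses on something with over 40 N, if the wrist force passes 120 N, or if a joint passes its speed limit or range.

### The arm

A 7-joint arm with a two-finger parallel gripper is mounted at the origin on the work surface. World frame = base frame: x ahead of the robot, y to its left, z up, the work surface at z = 0. Lengths are in m, angles in rad, forces in N, time in s.
With the tool pointing down it reaches from about 0.4 to 0.9 m from the base axis. Payload 5.5 kg.
Tool frame: the origin (TCP) lies at the very end of the fingers, on their centre line; the grasp point (between the pads) lies 19 mm behind it; z points along the fingers, y is the line along which they close (so a half turn about z gives the same grasp; the last joint's range is limited). The gripper opens to 85 mm and grips with 20 to 120 N. Pads are 22 mm wide; open, the fingers measure 114 mm over their backs; the gripper's body (76 mm by 85 mm) begins 54 mm behind the grasp point. The pads swing forward as they close: fully open they stand 13 mm farther back than shut.
Start: joints at [1.391, 0.501, -0.427, 1.55, 0.221, 1.138, -0.21], TCP at [0.279, -0.587, 0.231] pointing down, gripper open.
Joint ranges: [-2.88, 2.88], [-0.31, 2.03], [-1.54, 1.56], [0.2, 2.42], [-1.41, 4.55], [0.19, 2.02], [-2.57, 2.57]. Speed limits (rad/s): [2.57, 2.57, 3.14, 3.14, 3.14, 3.14, 3.14].

### API

Orientations are given as a rotation vector (axis times angle).
In Python, from cell import get_state, read_camera, camera_info, finish_job gives the robot as it stands.
- The arm moves only by the shell command python3 -m handwheel 'ROWS' [OPENING]. ROWS is JSON, a list of rows, each an object of numbers: "x", "y", "z": the shift along the tool's x, y, z each as a share of 0.5 m, from -1 to 1; "spin": the turn about the tool's z as a share of 360 degrees, from -1 to 1. A call has exactly 8 rows; each row is the pose to reach, as a shift and turn from the pose commanded when the call began, along the tool's axes at that moment, turning the shorter way round; what a row does not reach only later rows make up. A row lasts 1/8 s, in which the tool goes at most 62.5 mm and 10.7 degrees, less where a joint would pass 70% of its speed; a pose out of reach is approached as far as the arm can. A call with a number of a shift or a turn outside -1 to 1 is refused whole. A call with a gripper value outside its range is refused whole. OPENING is the closure, from -1 (fully open) to 1 (shut), set as the call begins (- or left out, the last holds). The fingers move at their own pace and stop on an object; the grip force is fixed at half the most. Time passes only in rows, so rows that repeat a pose let the fingers close, or fill a call up. It gives the time, the measured TCP pose, the force, the opening and the grip force at its end, in the units of the state.
- get_state(): the state, without advancing time (a new reading comes with each control period).
- read_camera(name): name is "scene" or "top" or "wrist"; returns the picture (480x640x3 uint8, red, green, blue); there is no depth.
- camera_info(name): a dict with "fx", "fy", "cx", "cy" (pixels), "R" (3x3) and "t" (3): a world point X has camera coordinates R X + t. Camera axes: x right, y down, z forward; pixel columns grow to the right and rows downward; lengths in m; the calibration is good to about 2 mm. A picture is of the moment at which its call begins: read the wrist's pose just before it. camera_info takes no time and is no camera call; for the wrist camera it gives the pose at the moment of the call.
- finish_job(): hands the job in; it is judged then, once.
The state is a dict: "t": time; "qpos": joint angles; "dq": joint speeds; "joint_torque": joint torques, N m; "eef_pos": TCP position; "ee_rot": TCP orientation; "force": force on the tool from outside, world axes, zero at the start; "torque": the same for the moment, N m; "opening": finger opening in m; "finger_force": force on a finger pad.
Only numpy, scipy, OpenCV 4.12 (cv2) and the standard library are available. Lean on these libraries where they do the work, as an engineer would, in place of code of your own. Each camera call takes 0.05 s, during which the arm holds its last target. There are 200 camera calls.

## Working session

There is one attempt and no reset: what is moved stays moved. The work goes in short steps, Python scripts to look and compute and a shell command to move; the robot and the scene stay as the last step left them, time stands still between calls to the robot, and variables do not carry over. Pictures are saved under pics/ and viewed, at most 14 in all, crops included, and the job is handed in when it is done.

```bash
ls; mkdir -p pics; python3 - <<'E'
from cell import *
import cv2
s=get_state();print({k:(v if not hasattr(v,'round') else v) for k,v in s.items()})
for n in("scene","top"):
    cv2.imwrite(f"pics/{n}0.png",read_camera(n)[:,:,::-1]);print(n,camera_info(n))
E
```

```text
pics
{'t': 0.0, 'qpos': array([ 1.3912375 ,  0.5018536 , -0.42680927,  1.55143437,  0.22076537,
        1.13829533, -0.21032657]), 'dq': array([-0.00043028, -0.00146281, -0.00040232, -0.0010377 , -0.00188389,
        0.00120273,  0.00119562]), 'joint_torque': array([-6.48354890e-04, -5.69513047e+01, -5.81579000e+00, -2.80939740e+01,
        1.07449258e-02,  1.18566753e-02,  6.06595094e-06]), 'eef_pos': array([ 0.27816821, -0.58671142,  0.23026383]), 'ee_rot': array([-3.06304719e+00, -6.89437326e-01,  5.00215007e-04]), 'force': array([-0.31716333, -0.3913192 ,  0.43816865]), 'torque': array([-0.0060665 ,  0.00140202, -0.00262855]), 'finger_force': 0.0, 'opening': 0.08527045431691181}
scene {'fx': 543.5758482967367, 'fy': 543.5758482967367, 'cx': 317.56736662208596, 'cy': 243.42302978343162, 'R': array([[-6.34007939e-01,  7.73326513e-01, -1.92227341e-04],
       [ 5.13542839e-01,  4.20839696e-01, -7.47775169e-01],
       [-5.78193467e-01, -4.74194111e-01, -6.63952001e-01]]), 't': array([ 0.32075617, -0.22426778,  1.60043886])}
top {'fx': 538.491951982267, 'fy': 538.491951982267, 'cx': 322.8095257511621, 'cy': 247.62316212283685, 'R': array([[-0.02504365, -0.99942805, -0.02272398],
       [-0.99838969,  0.02616209, -0.05033459],
       [ 0.05090031,  0.02142682, -0.99847386]]), 't': array([0.02212697, 0.5325727 , 1.2960678 ])}
```

View pics/scene0.png

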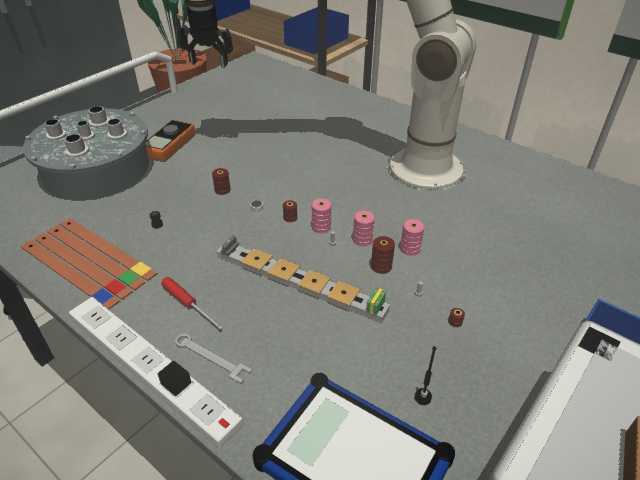

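View pics/top0.png

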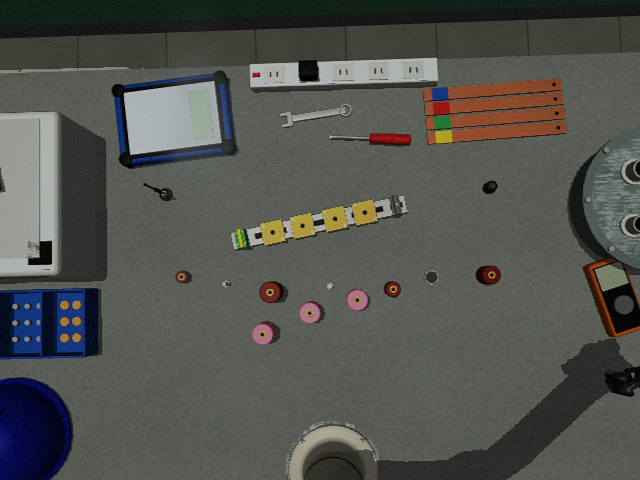

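The scene and top views show the earth block at the +y end, at top-view pixel (240,239), so plate_1 at (272,232) takes the 30. The brown insulators are at (182,277), (271,292), (393,289) and (488,275). The antenna foot is at (166,195), clear of the paths.

```bash
cat > h.py <<'E'
from cell import *
import cv2, numpy as np
from scipy.spatial.transform import Rotation as Ro
def ray(ci,uv,h):
    R,t=np.array(ci["R"]),np.array(ci["t"]); d=R.T@[(uv[0]-ci["cx"])/ci["fx"],(uv[1]-ci["cy"])/ci["fy"],1]; c=-R.T@t
    return c+d*(h-c[2])/d[2]
def blobs(m,a):
    n,l,s,c=cv2.connectedComponentsWithStats(m.astype(np.uint8)); return [(l==i,s[i],c[i]) for i in range(1,n) if s[i][4]>a]
def masks(im):
    h=cv2.cvtColor(im,cv2.COLOR_RGB2HSV).astype(int);H,S,V=h[...,0],h[...,1],h[...,2]
    return ((H<12)|(H>172))&(S>110)&(V<130)&(V>20), (H>12)&(H<32)&(S>90)&(V>100)
E
python3 - <<'E'
from h import *
for n in("top","scene"):
    im=cv2.imread(f"pics/{n}0.png")[:,:,::-1].copy();ci=camera_info(n);br,ye=masks(im)
    print(n)
    for m,s,c in blobs(br,40): 
        if s[4]<900 :print(' brown',s,c.round(1),ray(ci,c,.03).round(3))
    for m,s,c in blobs(ye,3):
        if s[4]>=3 and s[4]<900: print(' yel',s,c.round(1),ray(ci,c,.026).round(4))
E
```

```text
top
 brown [369 133  42  12 227] [390.7 139.6] [ 0.789 -0.163  0.03 ]
 brown [583 258  35  79 481] [599.3 295.9] [ 0.401 -0.643  0.03 ]
 brown [476 266  25  19 315] [487.9 274.5] [ 0.458 -0.383  0.03 ]
 brown [176 271  12  12  62] [181.2 276.6] [0.471 0.351 0.03 ]
 brown [260 281  24  22 340] [270.8 291.7] [0.43  0.135 0.03 ]
 brown [384 281  17  16 155] [391.9 288.7] [ 0.43  -0.154  0.03 ]
 brown [261 321  15  17  52] [270.7 327.2] [0.345 0.137 0.03 ]
 yel [451 123   1   5   5] [451. 125.] [ 0.8217 -0.31    0.026 ]
 yel [434 125   1   4   4] [434.  126.5] [ 0.8193 -0.2688  0.026 ]
 yel [435 130  18  14 224] [443.5 136.3] [ 0.7946 -0.291   0.026 ]
 yel [351 199  27  26 466] [364.1 211.8] [ 0.6163 -0.0935  0.026 ]
 yel [322 206  26  26 465] [334.5 218.3] [ 0.6025 -0.0217  0.026 ]
 yel [289 213  27  26 458] [302.  225.3] [0.5876 0.0571 0.026 ]
 yel [260 219  26  26 461] [272.2 231.7] [0.574  0.1295 0.026 ]
 yel [235 228   8  20  65] [239.3 236.9] [0.5637 0.2096 0.026 ]
 yel [488 271   8   8  34] [491.4 274.4] [ 0.4579 -0.3925  0.026 ]
 yel [178 273   7   8  31] [181.  276.3] [0.4719 0.
[... 2063 characters left out ...]
4   7   4  16] [364.  215.7] [0.3295 0.0087 0.026 ]
 yel [410 223   7   5  18] [413.3 224.7] [0.2806 0.1254 0.026 ]
 yel [380 240   8   5  23] [383.4 242.2] [0.3831 0.1047 0.026 ]
 yel [241 248  31  22 362] [256.3 258.8] [ 0.6195 -0.0918  0.026 ]
 yel [268 258  31  23 383] [283.1 269.2] [ 0.6056 -0.0201  0.026 ]
 yel [130 261  22  17 184] [140.  268.7] [ 0.812  -0.2745  0.026 ]
 yel [298 270  32  24 410] [313.7 281.2] [0.5908 0.0586 0.026 ]
 yel [327 281  33  25 438] [343.3 292.8] [0.5772 0.1312 0.026 ]
 yel [369 288  15  26 122] [374.8 299.3] [0.5494 0.1953 0.026 ]
 yel [454 309   8   7  30] [457.4 312.3] [0.4694 0.3511 0.026 ]
 yel [636 417   4  63 200] [637.8 450.2] [0.5509 0.7349 0.026 ]
```

```bash
cat > pos.py <<'E'
from h import *
T={30:((181,276.3),(457.4,312.3)),45:((392.9,288.9),(289.6,203.8)),60:((491.4,274.4),(219.7,172)),75:((269.7,291.9),(383.4,242.2))}
P={1:((272.2,231.7),(343.3,292.8)),2:((302,225.3),(313.7,281.2)),3:((334.5,218.3),(283.1,269.2)),4:((364.1,211.8),(256.3,258.8))}
a,b=camera_info("top"),camera_info("scene")
def go(k,uv,h):
    M=[];r=[]
    for ci,p in zip((a,b),uv):
        R,t=np.array(ci["R"]),np.array(ci["t"])
        for i,(f,c) in enumerate((("fx","cx"),("fy","cy"))):
            w=(p[i]-ci[c])/ci[f]; M.append(w*R[2]-R[i]); r.append(t[i]-w*t[2])
    X=np.linalg.lstsq(np.array(M),np.array(r),rcond=None)[0]
    p,q=ray(a,uv[0],h),ray(b,uv[1],h); print(k,"tri",X.round(4),"top",p.round(4)[:2],"scene",q.round(4)[:2]); return (p+q)/2
I={k:go(k,v,k/1000) for k,v in T.items()}; Q={k:go(k,v,.026) for k,v in P.items()}
Z=np.array(list(Q.values())); d=Q[1]-Q[4]; print("yaw of channel x-axis deg",np.degrees(np.arctan2(d[1],d[0]))-90)
print(Ro.from_rotvec(get_state()["ee_rot"]).as_matrix().round(3))
E
python3 pos.py
```

```text
30 tri [0.4719 0.3519 0.0288] top [0.4719 0.3516] scene [0.473  0.3522]
45 tri [ 0.4297 -0.1552  0.0439] top [ 0.4296 -0.155 ] scene [ 0.4308 -0.1544]
60 tri [ 0.4581 -0.3831  0.0588] top [ 0.4581 -0.3827] scene [ 0.4593 -0.3818]
75 tri [0.4306 0.1326 0.0741] top [0.4305 0.1326] scene [0.4315 0.1329]
1 tri [0.5746 0.1297 0.0229] top [0.5741 0.1296] scene [0.5772 0.1311]
2 tri [0.5883 0.0569 0.0229] top [0.5876 0.0571] scene [0.5909 0.0585]
3 tri [ 0.6031 -0.0221  0.0227] top [ 0.6025 -0.0218] scene [ 0.6057 -0.02  ]
4 tri [ 0.6169 -0.0941  0.0226] top [ 0.6163 -0.0936] scene [ 0.6196 -0.0917]
yaw of channel x-axis deg 10.739917443807386
[[ 0.904  0.428 -0.001]
 [ 0.428 -0.904  0.002]
 [ 0.    -0.002 -1.   ]]
```

```bash
cat > go.py <<'E'
from h import *
import sys
x,y,z=map(float,sys.argv[1:4]); s=get_state(); R=Ro.from_rotvec(s["ee_rot"])
v=R.inv().apply(np.array([x,y,z])-s["eef_pos"])/.5
ty=R.as_matrix()[:,1]; d=(10.74-np.degrees(np.arctan2(ty[1],ty[0])))
print("t",round(s["t"],2),"pos",s["eef_pos"].round(4),"share",v.round(4),"spin",round(-d/360,4),"open",round(s["opening"],4))
E
python3 go.py .4587 -.3823 .17
```

```text
t 0.1 pos [ 0.2782 -0.5868  0.2303] share [ 0.5014 -0.2146  0.1211] spin -0.2094 open 0.0853
```

```bash
python3 -m handwheel '[{"x":0.1,"y":-0.04,"z":0.02,"spin":-0.025},{"x":0.2,"y":-0.08,"z":0.05,"spin":-0.05},{"x":0.3,"y":-0.12,"z":0.08,"spin":-0.08},{"x":0.4,"y":-0.17,"z":0.1,"spin":-0.11},{"x":0.5014,"y":-0.2146,"z":0.121,"spin":-0.14},{"x":0.5014,"y":-0.2146,"z":0.121,"spin":-0.17},{"x":0.5014,"y":-0.2146,"z":0.121,"spin":-0.2094},{"x":0.5014,"y":-0.2146,"z":0.121,"spin":-0.2094}]' -1
python3 - <<'E'
from h import *
cv2.imwrite("pics/w1.png",read_camera("wrist")[:,:,::-1]); ci=camera_info("wrist"); print(ci["fx"],ci["cx"],ci["cy"])
im=cv2.imread("pics/w1.png")[:,:,::-1].copy()
for m,s,c in blobs(masks(im)[1],20): print(s,c.round(1),ray(ci,c,.06).round(4))
E
python3 go.py .4587 -.3823 .02
```

```text
t: 1.1
eef_pos: [0.4588, -0.3826, 0.1702]
ee_rot: [-1.998, -2.423, -0.0]
force: [-0.2, -0.8, -0.1]
opening: 0.0854
finger_force: 0.0
361.64231748439465 318.7452670066199 235.32153453290306
[307 217  24  24 335] [318.4 228.3] [ 0.4572 -0.3791  0.06  ]
[113 454  22  26 301] [122.5 467.2] [ 0.3264 -0.6323  0.06  ]
t 1.15 pos [ 0.4587 -0.3827  0.1702] share [5.000e-04 2.000e-04 3.004e-01] spin 0.0008 open 0.0857
```

View pics/w1.png

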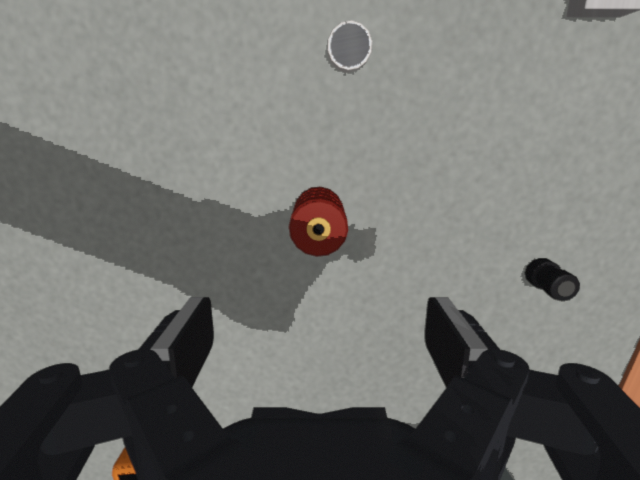

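The wrist view shows the 60 mm insulator at (318,228), lined up between the fingers. Its position agrees with the other views to about 3 mm. Descending to grasp it.

```bash
python3 -m handwheel '[{"x":0.002,"z":0.06},{"x":0.003,"z":0.14},{"x":0.003,"z":0.2},{"x":0.003,"z":0.25},{"x":0.003,"z":0.28},{"x":0.003,"z":0.3},{"x":0.003,"z":0.3},{"x":0.003,"z":0.3}]' -1 | head -2
python3 -m handwheel '[{"z":0},{"z":0},{"z":0},{"z":0},{"z":0},{"z":0},{"z":0},{"z":0}]' 1
python3 go.py .6035 -.0215 .17
```

```text
t 1.15 pos [ 0.4587 -0.3827  0.1702] share [0.6536 0.4224 0.0008] spin 0.0008 open 0.0857invalid input at $[0]: expected keys x, y, z, spin
invalid input at $[0]: expected keys x, y, z, spin
```

```bash
python3 -m handwheel '[{"x":0.002,"y":0,"z":0.06,"spin":0},{"x":0.003,"y":0,"z":0.14,"spin":0},{"x":0.003,"y":0,"z":0.2,"spin":0},{"x":0.003,"y":0,"z":0.25,"spin":0},{"x":0.003,"y":0,"z":0.28,"spin":0},{"x":0.003,"y":0,"z":0.3,"spin":0},{"x":0.003,"y":0,"z":0.3,"spin":0},{"x":0.003,"y":0,"z":0.3,"spin":0}]' -1 | head -2
python3 -m handwheel '[{"x":0,"y":0,"z":0,"spin":0},{"x":0,"y":0,"z":0,"spin":0},{"x":0,"y":0,"z":0,"spin":0},{"x":0,"y":0,"z":0,"spin":0},{"x":0,"y":0,"z":0,"spin":0},{"x":0,"y":0,"z":0,"spin":0},{"x":0,"y":0,"z":0,"spin":0},{"x":0,"y":0,"z":0,"spin":0}]' 1
python3 go.py .6035 -.0215 .17
```

```text
t: 2.15
eef_pos: [0.4594, -0.3819, 0.0217]
t: 3.15
eef_pos: [0.4591, -0.3819, 0.0215]
ee_rot: [2.003, 2.419, -0.001]
force: [-1.2, 0.1, 6.1]
opening: 0.0426
finger_force: 60.9
t 3.15 pos [ 0.4591 -0.3819  0.0215] share [ 0.6539  0.4182 -0.2975] spin 0.0 open 0.0426
```

```bash
python3 -m handwheel '[{"x":0,"y":0,"z":-0.05,"spin":0},{"x":0,"y":0,"z":-0.13,"spin":0},{"x":0,"y":0,"z":-0.22,"spin":0},{"x":0.04,"y":0.03,"z":-0.28,"spin":0},{"x":0.12,"y":0.08,"z":-0.297,"spin":0},{"x":0.22,"y":0.14,"z":-0.297,"spin":0},{"x":0.32,"y":0.205,"z":-0.297,"spin":0},{"x":0.4,"y":0.256,"z":-0.297,"spin":0}]'
python3 go.py .6031 -.0210 .10
```

```text
t: 4.15
eef_pos: [0.5475, -0.1583, 0.1691]
ee_rot: [-2.001, -2.421, -0.001]
force: [0.4, -0.3, -2.4]
opening: 0.043
finger_force: 61.3
t 4.15 pos [ 0.5475 -0.1583  0.1691] share [0.2486 0.1609 0.1384] spin 0.0003 open 0.043
```

```bash
python3 -m handwheel '[{"x":0.09,"y":0.055,"z":0,"spin":0},{"x":0.17,"y":0.105,"z":0.01,"spin":0},{"x":0.22,"y":0.14,"z":0.04,"spin":0},{"x":0.24,"y":0.155,"z":0.08,"spin":0},{"x":0.246,"y":0.159,"z":0.12,"spin":0},{"x":0.246,"y":0.159,"z":0.137,"spin":0},{"x":0.246,"y":0.159,"z":0.137,"spin":0},{"x":0.246,"y":0.159,"z":0.137,"spin":0}]'
python3 go.py .6031 -.0210 .0485
python3 - <<'E'
from h import *
ci=camera_info("wrist"); cv2.imwrite("pics/w2.png",read_camera("wrist")[:,:,::-1]); im=cv2.imread("pics/w2.png")[:,:,::-1].copy()
for m,s,c in blobs(masks(im)[1],100): print(s,c.round(1),ray(ci,c,.026).round(4),ray(ci,c,.1-.0215+.06).round(4))
E
```

```text
t: 5.15
eef_pos: [0.6027, -0.0265, 0.1013]
ee_rot: [2.005, 2.418, 0.0]
force: [0.8, -0.1, -1.7]
opening: 0.0428
finger_force: 61.3
t 5.15 pos [ 0.6027 -0.0265  0.1013] share [0.0107 0.0027 0.1057] spin -0.0002 open 0.0428
[ 270    0  102   13 1027] [320.8   4.6] [0.5783 0.1071 0.026 ] [0.5836 0.0756 0.1385]
[ 272   50   98  101 8972] [320.5  99.4] [0.5869 0.061  0.026 ] [0.5877 0.0533 0.1385]
[ 277  194   88   71 4151] [320.6 219.6] [ 0.5999 -0.0077  0.026 ] [0.5941 0.0201 0.1385]
[ 293  329   52   46 1350] [318.6 351. ] [ 0.6161 -0.1005  0.026 ] [ 0.6019 -0.0247  0.1385]
[ 12 379  27  22 346] [ 24.9 389.2] [ 0.4141 -0.1707  0.026 ] [ 0.5043 -0.0586  0.1385]
```

View pics/w2.png

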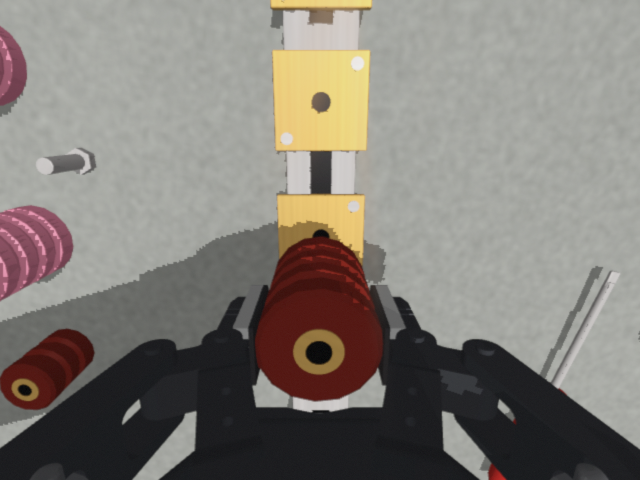

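The held insulator's insert is at (319,351), upright in the grip. Plate_2 is at (320,99) and plate_3 is partly hidden at (320,220), so about 6 mm is still to go along tool x. Lowering.

```bash
python3 -m handwheel '[{"x":0.012,"y":0.0026,"z":0.02,"spin":0},{"x":0.012,"y":0.0026,"z":0.04,"spin":0},{"x":0.012,"y":0.0026,"z":0.06,"spin":0},{"x":0.012,"y":0.0026,"z":0.08,"spin":0},{"x":0.012,"y":0.0026,"z":0.095,"spin":0},{"x":0.012,"y":0.0026,"z":0.105,"spin":0},{"x":0.012,"y":0.0026,"z":0.105,"spin":0},{"x":0.012,"y":0.0026,"z":0.105,"spin":0}]'
python3 go.py .6031 -.0205 .048
```

```text
t: 6.2
eef_pos: [0.6027, -0.0192, 0.0485]
ee_rot: [2.003, 2.42, 0.0]
force: [-0.1, 0.2, -2.5]
opening: 0.0428
finger_force: 61.5
t 6.2 pos [ 0.6027 -0.0192  0.0485] share [-0.0026  0.0002  0.001 ] spin 0.0 open 0.0428
```

```bash
python3 -m handwheel '[{"x":-0.002,"y":0,"z":0,"spin":0},{"x":-0.002,"y":0,"z":0.001,"spin":0},{"x":-0.002,"y":0,"z":0.0015,"spin":0},{"x":-0.002,"y":0,"z":0.0015,"spin":0},{"x":-0.002,"y":0,"z":0.0015,"spin":0},{"x":-0.002,"y":0,"z":0.0015,"spin":0},{"x":-0.002,"y":0,"z":0.0015,"spin":0},{"x":-0.002,"y":0,"z":0.0015,"spin":0}]' | grep -E "eef|force"
python3 -m handwheel '[{"x":0,"y":0,"z":0,"spin":0},{"x":0,"y":0,"z":0,"spin":0},{"x":0,"y":0,"z":0,"spin":0},{"x":0,"y":0,"z":0,"spin":0},{"x":0,"y":0,"z":-0.02,"spin":0},{"x":0,"y":0,"z":-0.07,"spin":0},{"x":0,"y":0,"z":-0.15,"spin":0},{"x":0,"y":0,"z":-0.24,"spin":0}]' -1
python3 go.py .4302 -.1547 .17
cat > chk.py <<'E'
from h import *
import sys
# stacked insert (height h) seen from top and scene vs plate
h=float(sys.argv[1])
for n in("top","scene"):
    ci=camera_info(n); im=read_camera(n)
    for m,s,c in blobs(masks(im)[1],10):
        p=ray(ci,c,h)
        if s[4]<80 and .52<p[0]<.68 and abs(p[1])<.2: print(n,s,c.round(1),p.round(4))
E
python3 chk.py .086
```

```text
eef_pos: [0.6027, -0.0203, 0.0476]
force: [0.3, -0.3, -2.3]
finger_force: 61.5
t: 8.2
eef_pos: [0.6023, -0.0202, 0.1689]
ee_rot: [-2.003, -2.42, 0.0]
force: [0.4, 0.7, 0.6]
opening: 0.0855
finger_force: 0.0
t 8.2 pos [ 0.6023 -0.0202  0.1689] share [-0.2    -0.3884 -0.0019] spin 0.0001 open 0.0855
top [235 228   8  20  62] [239.4 236.6] [0.5598 0.1989 0.086 ]
scene [280 247   7   5  16] [282.8 249.1] [ 0.6028 -0.0201  0.086 ]
```

```bash
python3 -m handwheel '[{"x":-0.04,"y":-0.08,"z":0,"spin":0},{"x":-0.09,"y":-0.17,"z":0,"spin":0},{"x":-0.14,"y":-0.27,"z":0,"spin":0},{"x":-0.18,"y":-0.35,"z":0.01,"spin":0},{"x":-0.2,"y":-0.3884,"z":0.04,"spin":0},{"x":-0.2,"y":-0.3884,"z":0.08,"spin":0},{"x":-0.2,"y":-0.3884,"z":0.1,"spin":0},{"x":-0.2,"y":-0.3884,"z":0.1,"spin":0}]' -1 | grep eef
python3 - <<'E'
from h import *
ci=camera_info("wrist"); im=read_camera("wrist")
for m,s,c in blobs(masks(im)[1],100): print(s,c.round(1),ray(ci,c,.045).round(4))
for n in("top","scene"):
    ci=camera_info(n);im=read_camera(n); cv2.imwrite(f"pics/{n}1.png",im[:,:,::-1])
    for m,s,c in blobs(masks(im)[1],10):
        p=ray(ci,c,.086)
        if s[4]<80 and .52<p[0]<.68 and abs(p[1])<.2: print(n,s,c.round(1),p.round(4))
E
python3 go.py .4302 -.1547 .012
```

```text
eef_pos: [0.4305, -0.1541, 0.1173]
[ 588   31   52   97 2062] [612.1  80.9] [ 0.5698 -0.0275  0.045 ]
[289  70  36  38 755] [306.7  88.3] [ 0.4058 -0.0626  0.045 ]
[ 565  159   75   82 5121] [606.  200.7] [ 0.5939 -0.0908  0.045 ]
[305 234  28  26 411] [318.7 246.4] [ 0.4295 -0.1517  0.045 ]
top [337 206   8   9  31] [341.5 208.7] [ 0.6178 -0.0385  0.086 ]
top [330 212   9   8  38] [334.  215.7] [ 0.6021 -0.0208  0.086 ]
top [343 221   5   7  14] [345.7 225. ] [ 0.58   -0.0471  0.086 ]
top [235 228   8  20  64] [239.3 236.7] [0.5596 0.199  0.086 ]
scene [279 247   8   5  24] [282.7 249. ] [ 0.6028 -0.0205  0.086 ]
t 9.45 pos [ 0.4314 -0.1544  0.1181] share [-2.000e-04 -2.600e-03  2.122e-01] spin 0.0002 open 0.0856
```

The 60 sits at (.6021,-.0208) against plate_3 at (.6025,-.0218), both from the top camera, so it is within about 1 mm. Now grasping the 45.

```bash
python3 -m handwheel '[{"x":0,"y":-0.0026,"z":0.05,"spin":0},{"x":0,"y":-0.0026,"z":0.1,"spin":0},{"x":0,"y":-0.0026,"z":0.15,"spin":0},{"x":0,"y":-0.0026,"z":0.19,"spin":0},{"x":0,"y":-0.0026,"z":0.205,"spin":0},{"x":0,"y":-0.0026,"z":0.212,"spin":0},{"x":0,"y":-0.0026,"z":0.212,"spin":0},{"x":0,"y":-0.0026,"z":0.212,"spin":0}]' -1 | grep eef
python3 -m handwheel '[{"x":0,"y":0,"z":0,"spin":0},{"x":0,"y":0,"z":0,"spin":0},{"x":0,"y":0,"z":0,"spin":0},{"x":0,"y":0,"z":0,"spin":0},{"x":0,"y":0,"z":0,"spin":0},{"x":0,"y":0,"z":0,"spin":0},{"x":0,"y":0,"z":0,"spin":0},{"x":0,"y":0,"z":0,"spin":0}]' 1
python3 go.py .5880 .0572 .17
```

```text
eef_pos: [0.4299, -0.1552, 0.0122]
t: 11.45
eef_pos: [0.4295, -0.1551, 0.012]
ee_rot: [2.003, 2.419, -0.0]
force: [-1.1, 0.6, 5.2]
opening: 0.0356
finger_force: 59.4
t 11.45 pos [ 0.4295 -0.1551  0.012 ] share [ 0.3577  0.3907 -0.3162] spin 0.0001 open 0.0356
```

```bash
python3 -m handwheel '[{"x":0,"y":0,"z":-0.06,"spin":0},{"x":0,"y":0,"z":-0.15,"spin":0},{"x":0.01,"y":0.01,"z":-0.25,"spin":0},{"x":0.06,"y":0.065,"z":-0.31,"spin":0},{"x":0.13,"y":0.142,"z":-0.316,"spin":0},{"x":0.2,"y":0.218,"z":-0.316,"spin":0},{"x":0.26,"y":0.284,"z":-0.316,"spin":0},{"x":0.31,"y":0.339,"z":-0.316,"spin":0}]' | grep eef
python3 go.py .5878 .0572 .06
```

```text
eef_pos: [0.5675, 0.0307, 0.1694]
t 12.45 pos [0.5675 0.0307 0.1694] share [0.0444 0.0499 0.2187] spin 0.0002 open 0.0354
```

```bash
python3 -m handwheel '[{"x":0.03,"y":0.035,"z":0,"spin":0},{"x":0.042,"y":0.047,"z":0.04,"spin":0},{"x":0.042,"y":0.048,"z":0.09,"spin":0},{"x":0.042,"y":0.048,"z":0.14,"spin":0},{"x":0.042,"y":0.048,"z":0.18,"spin":0},{"x":0.042,"y":0.048,"z":0.21,"spin":0},{"x":0.042,"y":0.048,"z":0.217,"spin":0},{"x":0.042,"y":0.048,"z":0.217,"spin":0}]' | grep eef
python3 go.py .5878 .0572 .038
```

```text
eef_pos: [0.5868, 0.0541, 0.0613]
t 13.45 pos [0.5868 0.0541 0.0613] share [0.0057 0.003  0.0466] spin 0.0 open 0.0357
```

```bash
python3 -m handwheel '[{"x":0.005,"y":0.0022,"z":0.008,"spin":0},{"x":0.005,"y":0.0022,"z":0.018,"spin":0},{"x":0.005,"y":0.0022,"z":0.028,"spin":0},{"x":0.005,"y":0.0022,"z":0.036,"spin":0},{"x":0.005,"y":0.0022,"z":0.042,"spin":0},{"x":0.005,"y":0.0022,"z":0.044,"spin":0},{"x":0.005,"y":0.0022,"z":0.044,"spin":0},{"x":0.005,"y":0.0022,"z":0.044,"spin":0}]' | grep -E "eef|force"
python3 go.py .5878 .0572 .038
```

```text
eef_pos: [0.5873, 0.0567, 0.0392]
force: [-0.1, -0.4, -0.9]
finger_force: 60.1
t 14.45 pos [0.5873 0.0567 0.0392] share [0.0007 0.0011 0.0024] spin 0.0 open 0.0358
```

```bash
python3 -m handwheel '[{"x":0.0005,"y":0.001,"z":0.001,"spin":0},{"x":0.0005,"y":0.001,"z":0.002,"spin":0},{"x":0.0005,"y":0.001,"z":0.002,"spin":0},{"x":0.0005,"y":0.001,"z":0.002,"spin":0},{"x":0.0005,"y":0.001,"z":0.002,"spin":0},{"x":0.0005,"y":0.001,"z":0.002,"spin":0},{"x":0.0005,"y":0.001,"z":0.002,"spin":0},{"x":0.0005,"y":0.001,"z":0.002,"spin":0}]' | grep -E "eef|force"
python3 -m handwheel '[{"x":0,"y":0,"z":0,"spin":0},{"x":0,"y":0,"z":0,"spin":0},{"x":0,"y":0,"z":0,"spin":0},{"x":0,"y":0,"z":0,"spin":0},{"x":0,"y":0,"z":-0.02,"spin":0},{"x":0,"y":0,"z":-0.07,"spin":0},{"x":0,"y":0,"z":-0.15,"spin":0},{"x":0,"y":0,"z":-0.24,"spin":0}]' -1 |grep eef
python3 go.py .4725 .3519 .12
```

```text
eef_pos: [0.5877, 0.0571, 0.0381]
force: [0.1, 0.4, -0.5]
finger_force: 60.1
eef_pos: [0.5872, 0.0571, 0.1595]
t 16.45 pos [0.5872 0.0571 0.1595] share [ 0.622  -0.115   0.0792] spin 0.0001 open 0.0852
```

```bash
python3 -m handwheel '[{"x":0.07,"y":-0.013,"z":0,"spin":0},{"x":0.17,"y":-0.031,"z":0,"spin":0},{"x":0.28,"y":-0.052,"z":0,"spin":0},{"x":0.39,"y":-0.072,"z":0,"spin":0},{"x":0.49,"y":-0.09,"z":0.02,"spin":0},{"x":0.57,"y":-0.105,"z":0.05,"spin":0},{"x":0.615,"y":-0.114,"z":0.08,"spin":0},{"x":0.622,"y":-0.115,"z":0.08,"spin":0}]' -1 | grep eef
python3 chk.py .071
python3 go.py .4725 .3519 .004
```

```text
eef_pos: [0.4711, 0.3535, 0.1179]
top [337 206   8   9  33] [341.6 208.8] [ 0.6194 -0.0389  0.071 ]
top [330 212   8   8  36] [333.9 215.7] [ 0.6039 -0.0204  0.071 ]
top [297 221   8   7  37] [300.7 224.1] [0.5864 0.0574 0.071 ]
top [343 221   5   7  14] [345.7 225. ] [ 0.5814 -0.0474  0.071 ]
scene [279 247   8   5  24] [282.7 249. ] [ 0.5909 -0.0321  0.071 ]
scene [310 263   8   6  27] [313.9 265.9] [0.5884 0.0573 0.071 ]
t 17.55 pos [0.4734 0.3518 0.1187] share [ 0.0006 -0.0018  0.2293] spin 0.0001 open 0.0852
```

```bash
python3 -m handwheel '[{"x":0,"y":-0.002,"z":0.05,"spin":0},{"x":0,"y":-0.002,"z":0.1,"spin":0},{"x":0,"y":-0.002,"z":0.15,"spin":0},{"x":0,"y":-0.002,"z":0.19,"spin":0},{"x":0,"y":-0.002,"z":0.215,"spin":0},{"x":0,"y":-0.002,"z":0.227,"spin":0},{"x":0,"y":-0.002,"z":0.227,"spin":0},{"x":0,"y":-0.002,"z":0.227,"spin":0}]' -1 | grep eef
python3 -m handwheel '[{"x":0,"y":0,"z":0,"spin":0},{"x":0,"y":0,"z":0,"spin":0},{"x":0,"y":0,"z":0,"spin":0},{"x":0,"y":0,"z":0,"spin":0},{"x":0,"y":0,"z":0,"spin":0},{"x":0,"y":0,"z":0,"spin":0},{"x":0,"y":0,"z":0,"spin":0},{"x":0,"y":0,"z":0,"spin":0}]' 1
python3 go.py .5745 .1298 .15
```

```text
eef_pos: [0.4725, 0.3522, 0.0052]
t: 19.55
eef_pos: [0.4724, 0.3519, 0.005]
ee_rot: [2.003, 2.42, 0.001]
force: [-0.2, 0.0, 5.8]
opening: 0.028
finger_force: 59.3
t 19.55 pos [0.4724 0.3519 0.005 ] share [-0.4745  0.1179 -0.2901] spin 0.0 open 0.028
```

```bash
python3 -m handwheel '[{"x":0,"y":0,"z":-0.06,"spin":0},{"x":0,"y":0,"z":-0.15,"spin":0},{"x":-0.02,"y":0.005,"z":-0.24,"spin":0},{"x":-0.09,"y":0.022,"z":-0.285,"spin":0},{"x":-0.19,"y":0.047,"z":-0.29,"spin":0},{"x":-0.29,"y":0.072,"z":-0.29,"spin":0},{"x":-0.38,"y":0.094,"z":-0.29,"spin":0},{"x":-0.44,"y":0.109,"z":-0.29,"spin":0}]' | grep eef
python3 -m handwheel '[{"x":-0.02,"y":0.006,"z":0.01,"spin":0},{"x":-0.0335,"y":0.009,"z":0.04,"spin":0},{"x":-0.0335,"y":0.009,"z":0.08,"spin":0},{"x":-0.0335,"y":0.009,"z":0.12,"spin":0},{"x":-0.0335,"y":0.009,"z":0.16,"spin":0},{"x":-0.0335,"y":0.009,"z":0.19,"spin":0},{"x":-0.0335,"y":0.009,"z":0.2,"spin":0},{"x":-0.0335,"y":0.009,"z":0.2,"spin":0}]' | grep eef
python3 go.py .5745 .1298 .031
```

```text
eef_pos: [0.5674, 0.1423, 0.1489]
eef_pos: [0.5743, 0.1303, 0.0494]
t 21.55 pos [0.5743 0.1303 0.0494] share [-0.001   0.0003  0.0368] spin 0.0001 open 0.0284
```

```bash
python3 -m handwheel '[{"x":-0.0005,"y":0.0003,"z":0.008,"spin":0},{"x":-0.0005,"y":0.0003,"z":0.016,"spin":0},{"x":-0.0005,"y":0.0003,"z":0.024,"spin":0},{"x":-0.0005,"y":0.0003,"z":0.03,"spin":0},{"x":-0.0005,"y":0.0003,"z":0.034,"spin":0},{"x":-0.0005,"y":0.0003,"z":0.0355,"spin":0},{"x":-0.0005,"y":0.0003,"z":0.0355,"spin":0},{"x":-0.0005,"y":0.0003,"z":0.0355,"spin":0}]' | grep -E "eef|force"
python3 go.py .5745 .1298 .031
```

```text
eef_pos: [0.5745, 0.1299, 0.0319]
force: [-0.6, -0.1, -0.2]
finger_force: 59.2
t 22.55 pos [0.5745 0.1299 0.0319] share [-0.0002 -0.0001  0.0018] spin 0.0 open 0.0281
```

```bash
python3 -m handwheel '[{"x":0,"y":0,"z":0.001,"spin":0},{"x":0,"y":0,"z":0.0015,"spin":0},{"x":0,"y":0,"z":0.0015,"spin":0},{"x":0,"y":0,"z":0.0015,"spin":0},{"x":0,"y":0,"z":0.0015,"spin":0},{"x":0,"y":0,"z":0.0015,"spin":0},{"x":0,"y":0,"z":0.0015,"spin":0},{"x":0,"y":0,"z":0.0015,"spin":0}]' | grep -E "eef|force"
python3 -m handwheel '[{"x":0,"y":0,"z":0,"spin":0},{"x":0,"y":0,"z":0,"spin":0},{"x":0,"y":0,"z":0,"spin":0},{"x":0,"y":0,"z":0,"spin":0},{"x":0,"y":0,"z":-0.02,"spin":0},{"x":0,"y":0,"z":-0.07,"spin":0},{"x":0,"y":0,"z":-0.15,"spin":0},{"x":0,"y":0,"z":-0.24,"spin":0}]' -1 |grep eef
python3 go.py .4310 .1328 .15
```

```text
eef_pos: [0.5744, 0.1299, 0.0311]
force: [-0.3, 0.1, 0.4]
finger_force: 59.2
eef_pos: [0.574, 0.1299, 0.1525]
t 24.55 pos [0.574  0.1299 0.1525] share [ 0.0592 -0.2799  0.0051] spin 0.0001 open 0.0856
```

```bash
python3 -m handwheel '[{"x":0.01,"y":-0.05,"z":-0.01,"spin":0},{"x":0.03,"y":-0.14,"z":-0.01,"spin":0},{"x":0.045,"y":-0.21,"z":-0.01,"spin":0},{"x":0.055,"y":-0.26,"z":-0.01,"spin":0},{"x":0.0592,"y":-0.2799,"z":0,"spin":0},{"x":0.0592,"y":-0.2799,"z":0,"spin":0},{"x":0.0592,"y":-0.2799,"z":0,"spin":0},{"x":0.0592,"y":-0.2799,"z":0,"spin":0}]' -1 | grep eef
python3 chk.py .056
python3 go.py .4310 .1328 .033
python3 - <<'E'
from h import *
cv2.imwrite("pics/w3.png",read_camera("wrist")[:,:,::-1])
E
```

```text
eef_pos: [0.4324, 0.1331, 0.1512]
top [337 206   8   9  33] [341.6 208.8] [ 0.6212 -0.0391  0.056 ]
top [330 212   9   8  36] [334.  215.8] [ 0.6054 -0.0207  0.056 ]
top [297 221   8   7  37] [300.7 224.1] [0.5879 0.0583 0.056 ]
top [343 221   5   7  14] [345.7 225. ] [ 0.5827 -0.0477  0.056 ]
top [267 228   8   7  36] [270.6 230.9] [0.5737 0.1299 0.056 ]
scene [279 247   8   5  24] [282.7 249. ] [ 0.5791 -0.0437  0.056 ]
scene [310 263   8   6  27] [313.9 265.9] [0.5765 0.0473 0.056 ]
scene [341 280   7   6  25] [344.2 282.4] [0.5747 0.1305 0.056 ]
t 25.65 pos [0.4319 0.133  0.151 ] share [-2.000e-04 -2.000e-03  2.361e-01] spin -0.0 open 0.0857
```

View pics/w3.png

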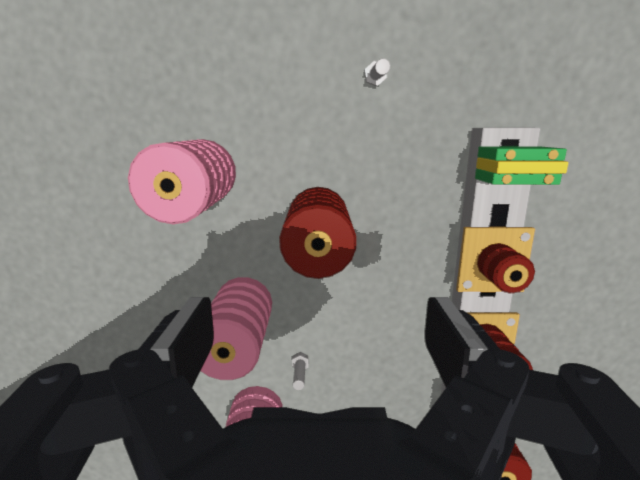

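The wrist view shows the 75 at (318,242), centred between the fingers with the pink ones clear to its left at (168,184) and (223,352). The 30 stands on plate_1 at (515,275), within 1 mm by the top camera. Grasping the 75.

```bash
python3 -m handwheel '[{"x":0,"y":-0.0018,"z":0.05,"spin":0},{"x":0,"y":-0.0018,"z":0.1,"spin":0},{"x":0,"y":-0.0018,"z":0.15,"spin":0},{"x":0,"y":-0.0018,"z":0.19,"spin":0},{"x":0,"y":-0.0018,"z":0.22,"spin":0},{"x":0,"y":-0.0018,"z":0.235,"spin":0},{"x":0,"y":-0.0018,"z":0.235,"spin":0},{"x":0,"y":-0.0018,"z":0.235,"spin":0}]' -1 | grep eef
python3 -m handwheel '[{"x":0,"y":0,"z":0,"spin":0},{"x":0,"y":0,"z":0,"spin":0},{"x":0,"y":0,"z":0,"spin":0},{"x":0,"y":0,"z":0,"spin":0},{"x":0,"y":0,"z":0,"spin":0},{"x":0,"y":0,"z":0,"spin":0},{"x":0,"y":0,"z":0,"spin":0},{"x":0,"y":0,"z":0,"spin":0}]' 1
python3 go.py .6168 -.0935 .19
```

```text
eef_pos: [0.431, 0.1329, 0.0341]
t: 27.7
eef_pos: [0.4309, 0.1327, 0.0342]
ee_rot: [2.003, 2.419, 0.0]
force: [-1.1, -0.7, 5.9]
opening: 0.0489
finger_force: 60.9
t 27.7 pos [0.4309 0.1327 0.0342] share [-0.5139  0.281  -0.3112] spin 0.0 open 0.0489
```

```bash
python3 -m handwheel '[{"x":0,"y":0,"z":-0.06,"spin":0},{"x":0,"y":0,"z":-0.15,"spin":0},{"x":0,"y":0,"z":-0.24,"spin":0},{"x":-0.04,"y":0.022,"z":-0.3,"spin":0},{"x":-0.12,"y":0.066,"z":-0.311,"spin":0},{"x":-0.22,"y":0.12,"z":-0.311,"spin":0},{"x":-0.32,"y":0.175,"z":-0.311,"spin":0},{"x":-0.4,"y":0.219,"z":-0.311,"spin":0}]' | grep eef
python3 -m handwheel '[{"x":-0.06,"y":0.033,"z":0,"spin":0},{"x":-0.1,"y":0.055,"z":0,"spin":0},{"x":-0.112,"y":0.061,"z":0.02,"spin":0},{"x":-0.112,"y":0.061,"z":0.06,"spin":0},{"x":-0.112,"y":0.061,"z":0.1,"spin":0},{"x":-0.112,"y":0.061,"z":0.14,"spin":0},{"x":-0.112,"y":0.061,"z":0.16,"spin":0},{"x":-0.112,"y":0.061,"z":0.16,"spin":0}]' | grep eef
python3 go.py .6168 -.0935 .0605
```

```text
eef_pos: [0.5761, -0.0461, 0.1886]
eef_pos: [0.6152, -0.0923, 0.108]
t 29.7 pos [ 0.6152 -0.0923  0.108 ] share [-0.0029  0.0029  0.095 ] spin 0.0001 open 0.0492
```

```bash
python3 -m handwheel '[{"x":-0.0025,"y":0.0026,"z":0.02,"spin":0},{"x":-0.0025,"y":0.0026,"z":0.04,"spin":0},{"x":-0.0025,"y":0.0026,"z":0.06,"spin":0},{"x":-0.0025,"y":0.0026,"z":0.075,"spin":0},{"x":-0.0025,"y":0.0026,"z":0.085,"spin":0},{"x":-0.0025,"y":0.0026,"z":0.092,"spin":0},{"x":-0.0025,"y":0.0026,"z":0.092,"spin":0},{"x":-0.0025,"y":0.0026,"z":0.092,"spin":0}]' | grep -E "eef|force"
python3 go.py .6168 -.0935 .0602
```

```text
eef_pos: [0.6176, -0.0937, 0.0634]
force: [-0.1, 0.2, -3.3]
finger_force: 63.2
t 30.7 pos [ 0.6176 -0.0937  0.0634] share [ 0.0007 -0.0016  0.0063] spin 0.0 open 0.0489
```

```bash
python3 -m handwheel '[{"x":0.0005,"y":-0.0012,"z":0.001,"spin":0},{"x":0.0005,"y":-0.0012,"z":0.002,"spin":0},{"x":0.0005,"y":-0.0012,"z":0.003,"spin":0},{"x":0.0005,"y":-0.0012,"z":0.004,"spin":0},{"x":0.0005,"y":-0.0012,"z":0.005,"spin":0},{"x":0.0005,"y":-0.0012,"z":0.005,"spin":0},{"x":0.0005,"y":-0.0012,"z":0.005,"spin":0},{"x":0.0005,"y":-0.0012,"z":0.005,"spin":0}]' | grep -E "eef|force"
python3 go.py .6168 -.0935 .0602
```

```text
eef_pos: [0.6168, -0.0935, 0.0606]
force: [-0.0, -0.3, -1.9]
finger_force: 63.2
t 31.7 pos [ 0.6168 -0.0935  0.0606] share [0.0001 0.     0.0008] spin 0.0001 open 0.0489
```

```bash
python3 -m handwheel '[{"x":0,"y":0,"z":0.0005,"spin":0},{"x":0,"y":0,"z":0.0005,"spin":0},{"x":0,"y":0,"z":0.0005,"spin":0},{"x":0,"y":0,"z":0.0005,"spin":0},{"x":0,"y":0,"z":0.0005,"spin":0},{"x":0,"y":0,"z":0.0005,"spin":0},{"x":0,"y":0,"z":0.0005,"spin":0},{"x":0,"y":0,"z":0.0005,"spin":0}]' -1| grep -E "eef|force"
python3 -m handwheel '[{"x":0,"y":0,"z":-0.02,"spin":0},{"x":0,"y":0,"z":-0.06,"spin":0},{"x":0,"y":0,"z":-0.14,"spin":0},{"x":0,"y":0,"z":-0.24,"spin":0},{"x":0,"y":0,"z":-0.3,"spin":0},{"x":-0.1,"y":0,"z":-0.3,"spin":0},{"x":-0.2,"y":0,"z":-0.3,"spin":0},{"x":-0.3,"y":0,"z":-0.3,"spin":0}]' -1 |grep eef
python3 -m handwheel '[{"x":-0.1,"y":-0.1,"z":0,"spin":0},{"x":-0.2,"y":-0.2,"z":0,"spin":0},{"x":-0.25,"y":-0.3,"z":0,"spin":0},{"x":-0.25,"y":-0.3,"z":0,"spin":0},{"x":-0.25,"y":-0.3,"z":0,"spin":0},{"x":-0.25,"y":-0.3,"z":0,"spin":0},{"x":-0.25,"y":-0.3,"z":0,"spin":0},{"x":-0.25,"y":-0.3,"z":0,"spin":0}]' -1
for h in .101 .086 .071 .056; do echo $h; python3 chk.py $h; done
python3 - <<'E'
from h import *
for n in("top","scene"):
    im=read_camera(n)[:,:,::-1]; cr=im[150:340,140:420] if n=="top" else im[200:420,200:480]
    cv2.imwrite(f"pics/{n}f.png",cv2.resize(cr,None,fx=2.5,fy=2.5))
E
```

```text
eef_pos: [0.6168, -0.0936, 0.0603]
force: [0.1, 0.7, -0.1]
finger_force: 0.0
eef_pos: [0.6454, -0.2424, 0.2127]
t: 34.7
eef_pos: [0.5217, -0.3904, 0.2104]
ee_rot: [2.001, 2.422, 0.001]
force: [-0.1, 0.3, -0.5]
opening: 0.0851
finger_force: 0.0
.101
top [351 203   6  11  26] [353.3 207. ] [ 0.6191 -0.065   0.101 ]
top [362 205   8   7  36] [365.6 207.9] [ 0.6165 -0.0929  0.101 ]
top [337 206   8   9  33] [341.6 208.8] [ 0.6157 -0.0384  0.101 ]
top [330 212   9   8  36] [334.  215.8] [ 0.6003 -0.0207  0.101 ]
top [354 216  10   9  36] [357.3 221.2] [ 0.5866 -0.0733  0.101 ]
top [297 221   9   7  38] [300.7 224. ] [0.5837 0.0555 0.101 ]
top [343 221   5   7  15] [345.6 225.1] [ 0.5785 -0.0465  0.101 ]
top [235 228   9  20  67] [239.4 237. ] [0.5577 0.1962 0.101 ]
top [267 228   8   7  36] [270.6 230.9] [0.5699 0.1246 0.101 ]
scene [251 232   7   5  21] [253.9 234. ] [ 0.6183 -0.0926  0.101 ]
scene [279 247   8   5  24] [282.7 249. ] [ 0.6147 -0.0089  0.101 ]
scene [310 263   8   6  26] [314.  265.9] [0.6123 0.0774 0.101 ]
scene [341 280   7   6  25] [344.2 282.4] [0.6106 0.156  0.101 ]

[... 1741 characters left out ...]
 37] [365.7 207.9] [ 0.6219 -0.0959  0.056 ]
top [337 206   8   9  32] [341.7 208.9] [ 0.621  -0.0393  0.056 ]
top [330 212   9   8  37] [334.  215.6] [ 0.6056 -0.0207  0.056 ]
top [354 216  10   9  36] [357.3 221.2] [ 0.591  -0.0753  0.056 ]
top [297 221   8   7  37] [300.6 224. ] [0.5881 0.0585 0.056 ]
top [343 221   5   7  14] [345.7 225. ] [ 0.5827 -0.0477  0.056 ]
top [267 228   8   7  38] [270.5 230.8] [0.5739 0.1302 0.056 ]
scene [251 232   7   5  21] [253.9 234. ] [ 0.5828 -0.1322  0.056 ]
scene [279 247   8   5  24] [282.7 249. ] [ 0.5791 -0.0437  0.056 ]
scene [310 263   8   6  27] [313.9 265.9] [0.5765 0.0473 0.056 ]
scene [341 280   7   6  25] [344.2 282.4] [0.5747 0.1305 0.056 ]
```

View pics/topf.png

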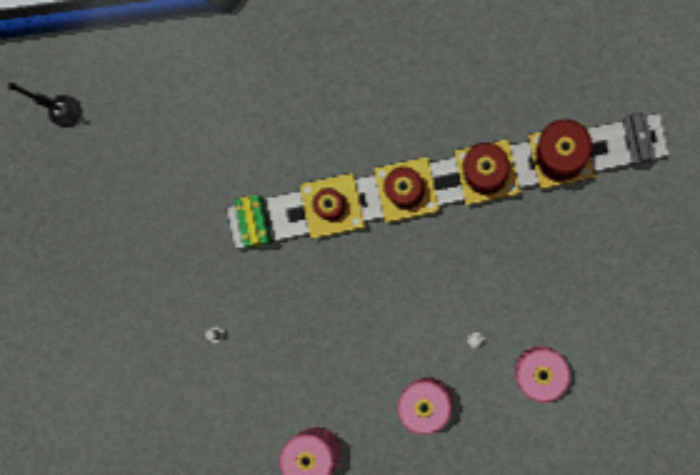

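View pics/scenef.png

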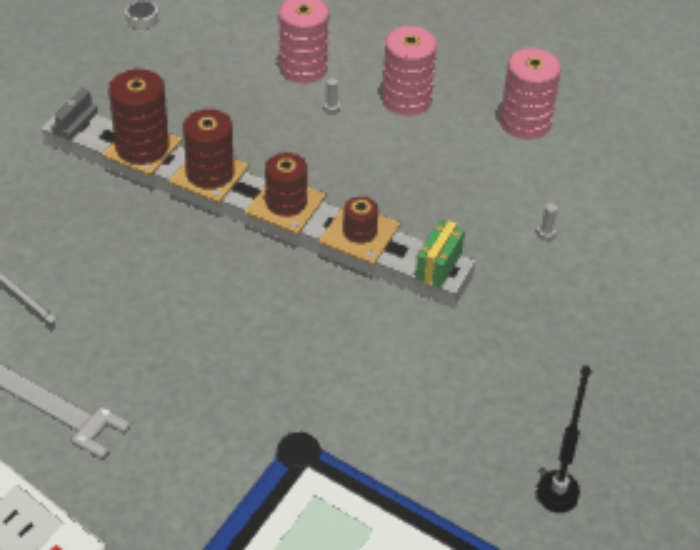

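Both crops show all four insulators upright and centred on their plates to about 1 mm. They rise from the 30 beside the earth block at crop pixel (328,203) to the 75 at (565,146). The antenna is still standing where it was, at (65,110).

```bash
python3 -c "from cell import *; print(finish_job())"
```

```text
the job is handed in; nothing more can be done
None
```

I set out all four insulators upright and free-standing on the plates, about 1 mm from centre in the final images, rising 30, 45, 60, 75 mm away from the earth block; the antenna was left untouched, and the job was handed in after about 35 s with no result returned.

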